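Push the tip box down the loading lane

ROBOT

A 7-joint arm with a two-finger parallel gripper is mounted at the origin on the work surface. World frame = base frame: x ahead of the robot, y to its left, z up, the work surface at z = 0. Lengths are in mm, angles in rad, forces in N, time in s.
With the tool pointing down it reaches from about 425 to 1025 mm from the base axis. Payload 9.4 kg.
Tool frame: the origin (TCP) lies where the fingers leave the gripper's body, on its centre line; the fingertips stand 73 mm ahead of it and the grasp point (between the pads) lies 54 mm ahead of it; z points along the fingers, x is the direction in which the jaws open and shut, and the axes are right-handed (so a half turn about z gives the same grasp; the last joint's range is limited). The gripper opens to 85 mm and grips with 20 to 120 N. Pads are 22 mm wide; open, the fingers measure 114 mm over their backs; the gripper's body (76 mm by 85 mm) begins 54 mm behind the grasp point. The pads swing forward as they close: fully open they stand 13 mm farther back than shut.
Start: joints at [-0.077, 0.599, -0.003, 1.599, 0.002, 0.943, -0.08], TCP at [725, -0.004, 303.875] pointing down, gripper open.
Joint ranges: [-2.57, 2.57], [-0.35, 1.97], [-1.29, 1.29], [0.11, 2.56], [-1.05, 4.19], [0.11, 1.86], [-2.63, 2.63]. Speed limits (rad/s): [2.22, 2.22, 3.01, 3.01, 3.14, 3.14, 3.14].

INTERFACE

Orientations are given as a rotation vector (axis times angle).
In Python, from cell import env, set_gripper, cams gives the robot as it stands. Calls block until the motion is done:
- env.move_ptp(position, orientation): joint-space move of the TCP to a pose.
- env.servo_line(position, ori=None, vel=150): straight line of the TCP; ori=None keeps the orientation; vel is the mean speed in mm/s.
- env.goto_joints(angles): joint-space move.
- set_gripper(opening, newtons=None): finger opening in mm; newtons is the grip in N (None keeps the last); returns when the fingers have stopped.
- env.pause(seconds).
- env.ik(position, orientation): joint angles nearest the present ones, or None.
- cams.grab_frame(name): name is "scene" or "side" or "wrist"; returns a dict with "frame" (400x640x3 uint8, blue, green, red), "fov_y" (degrees; the focal length in pixels is half the picture's height over the tangent of half this angle, whatever the lens; pixels are square), "cx", "cy" (the principal point, pixels), "distortion" ([k1, k2, p1, p2, k3] as OpenCV has them; the pictures are not rectified), "rvec" (rotation vector, rad) and "tvec" (3), from world to camera coordinates, as OpenCV has them. Camera axes: x right, y down, z forward; pixel columns grow to the right and rows downward; lengths in mm; the calibration is good to about 2 mm. A picture is of the moment at which its call begins. There is no depth.
A pose or a line that the arm cannot do raises env.PlanningError and nothing moves.
- env.close_job(): hands the job in, once; it reports no verdict.
Trained networks look in a picture, given as the dict that the camera call returned (one of the last four; its "shot" number tells which), for a name from the list of things; names that differ only in an ending like _2 or _b are one class to them, and where a whole thing is asked for, a point or a joint stands for the part that bears it (a point fixed in the world has none). Each returns a list of dicts, best first, with "score" (0 to 1); they miss things now and then, are a little off and sometimes report something else, mostly with a low value. They report only what shows in the picture. A call takes as long as a camera call. They do not tell look-alikes from the thing itself.
- cams.find_in(picture, label): "centre" ([column, row] in pixels, amid what is visible of it).
Readings, each from a call of its own:
- env.get_time(): time.
- env.get_joint_pos(): joint angles.
- env.get_dq(): joint speeds.
- env.get_effort(): joint torques, N m.
- env.get_position(): TCP position.
- env.get_tool_rot(): TCP orientation.
- env.get_contact_force(): force on the tool from outside, world axes, zero at the start.
- env.get_torque(): the same for the moment, N m.
- env.get_grip_width(): finger opening in mm.
Only numpy, scipy, OpenCV 4.12 (cv2) and the standard library are available. Lean on these libraries where they do the work, as an engineer would, in place of code of your own. Each camera call takes 0.05 s, during which the arm holds its last target.

TASK

Load the pipetting station: the open box of pipette tips standing askew on the loading apron has to be squared up and pushed down the station's empty lane, along the deck, until it sits fully home against the end stop. The tips stand loose in it, so only push it with the fingers from outside - never lift, tip or carry it, do not ram it into the stop, and keep both the box and the hand from touching the guide rails on the way. Leave everything else on the bench and in the other lane where it stands, and finish with the hand clear of the box.

Things in the scene. Friction and masses are not known exactly. Their poses are not given: they have to be found in the camera images.
- tip_box: open pipette-tip box: pale grey straight-sided rigid plastic block 122 (x) x 84 (y) x 62 mm high, rows of pale yellow tip ends rising 5 mm from its top; 0.13 to 0.25 kg, slides freely. Origin: centre of its underside; x along its length, roughly down the lane; z up. Starts loose on the apron in front of the empty lane, up to 28 mm off its centre line and 0.3 rad askew, either way
- station: fixed pipetting station: aluminium deck, top 20 mm above the bench, two lanes between low steel rails, white tower 235 mm high with its face at x = 285 mm. Origin on the bench under the middle of the empty lane's mouth; x down the lane to the stop (about robot's right), y across, away from the robot. Deck x -215 to 285, y -210 to 120 mm; x below 0 is the flat loading apron, level with the lane floor
- lane_mouth (a point): point on the deck (20 mm above the bench) in the middle of the empty lane's mouth, level with the rail noses; axes as the station's. The lane is 102 mm wide between rails (9 mm free on either side of a centred box) and 240 mm long
- lane_end (a point): point on the deck in the middle of the end stop's face, 240 mm down the lane from lane_mouth; axes as the station's. When the box is fully home and centred its origin is 61 mm short of this point
- rail_a: guide rail of the empty lane on the side away from the robot: steel bar 10 mm wide, standing 22 mm above the deck (top 42 mm above the bench), 240 mm long with a rounded nose at the mouth. Origin at its nose on the deck, middle of its width, 56 mm to the +y side of the lane's centre line
- rail_b: guide rail between the two lanes, same bar as rail_a, 56 mm to the -y side (towards the robot) of the empty lane's centre line; origin as rail_a
- stop: end stop of the empty lane: upright rigid steel block 80 mm wide, 30 mm high above the deck, 12 mm thick; origin on the deck at the middle of its face towards the lane mouth
- tube_rack: white tube rack 122 x 84 x 45 mm with small capped tubes (61 mm high over all), loose, already loaded at the far end of the other lane (the one nearer the robot); origin at the centre of its underside; leave alone
- reagent: small amber bottle, 38 mm across, 62 mm high, loose on the bench just beyond the deck's far side; origin at the centre of its underside; leave alone
- jar: small white jar, 48 mm across, 58 mm high, loose on the bench just beyond the deck's far side (it may have swapped places with the amber bottle); origin at the centre of its underside; leave alone
- beaker: open glass beaker, 72 mm across, 85 mm high, loose on the bench at the robot's left; origin at the centre of its underside; leave alone
- box_lid: clear lid of the tip box lying upside down on the bench, 124 x 86 x 28 mm; origin at the centre of its underside; leave alone
- micropipette: blue and white hand pipette lying on the bench, about 240 mm long and 22 mm high; origin under the middle of its blue body, x towards its tip; leave alone
- marker: white marker pen with a black cap lying on the bench, 110 mm long, 13 mm thick; origin under its middle, x along it; leave alone
- dishes: stack of three clear culture dishes, 90 mm across, 45 mm high, on the bench at the robot's right; origin at the centre of its underside; leave alone
There are look-alikes about, which are no part of the job. Leave any red look-alike of the tip_box alone.

How it is judged:
By the outcome, as a careful person would: the job done as asked, in the order asked, and still so for the second after the job is handed in, with the robot touching nothing.
It also fails if it takes over 72 s, if anything falls off the work surface, if the arm or the gripper's body presses on something with over 40 N, if the wrist force passes 120 N, or if a joint passes its speed limit or range.

## Working session

There is one attempt and no reset: what is moved stays moved. The work goes in short steps, each a Python script; the robot and the scene stay as the last script left them, time stands still between calls to the robot, and variables do not carry over. Pictures are saved under pics/ and viewed, and the job is handed in when it is done.

```bash
ls; mkdir -p pics
python3 - <<'E'
from cell import env,set_gripper,cams
import cv2
for n in ["scene","side","wrist"]:
    p=cams.grab_frame(n); cv2.imwrite(f"pics/a_{n}.png",p["frame"])
    print(n,p["fov_y"],p["cx"],p["cy"],p["distortion"],p["rvec"],p["tvec"])
    for l in ["tip_box","station","rail_a","stop","tube_rack"]:
        print(l,[(d["centre"],round(d["score"],2)) for d in cams.find_in(p,l)][:4])
print(env.get_time(),env.get_tool_rot())
E
```

```text
pics
scene 45.69195966276298 322.80780617342634 197.82032758374052 [-0.10705921  0.          0.          0.          0.        ] [ 1.83844606  1.92892953 -0.6031013 ] [ -28.62349311 -398.57271683 1700.71276462]
tip_box [([371.4, 215.6], 0.94), ([399.3, 133.4], 0.88), ([499.0, 165.8], 0.57)]
station [([264.6, 210.7], 0.64)]
rail_a [([296.3, 239.6], 0.82), ([306.4, 206.1], 0.62), ([260.4, 190.4], 0.49)]
stop [([247.0, 221.1], 0.74)]
tube_rack [([261.6, 188.7], 0.79)]
side 44.88312263501183 324.5131026398627 203.17108027134765 [0.01537822 0.         0.         0.         0.        ] [ 2.34075255  0.38321909 -0.1649789 ] [-503.55549705  -48.42387876 1806.26657727]
tip_box [([333.3, 112.2], 0.97), ([275.0, 152.7], 0.96), ([353.7, 179.9], 0.64)]
station [([318.9, 240.0], 0.89)]
rail_a [([360.1, 216.3], 0.55), ([324.7, 209.2], 0.53)]
stop [([317.7, 238.2], 0.69), ([346.5, 146.5], 0.61)]
tube_rack [([306.4, 216.7], 0.63), ([326.5, 208.3], 0.33)]
wrist 66.05330090701014 318.57318331476046 200.90194294473778 [0.01933933 0.         0.         0.         0.        ] [-2.86919138e+00  8.89977425e-04 -1.42324305e-03] [-724.87862192  -35.96974833  377.65003017]
tip_box [([155.4, 21.5], 0.9)]
station [([179.4, 139.5], 0.63)]
rail_a [([143.0, 184.5], 0.91), ([244.1, 180.1], 0.68)]
stop [([238.0, 297.9], 0.67)]
tube_rack [([99.0, 246.9], 0.93)]
0.9 [ 3.14155344e+00 -3.11927177e-05 -2.47854590e-06]
```

View pics/a_scene.png

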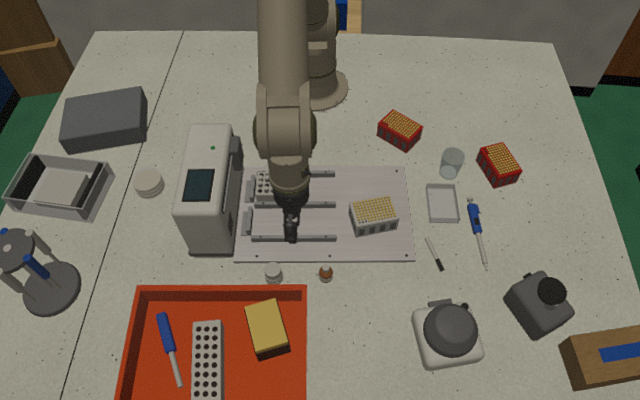

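View pics/a_side.png

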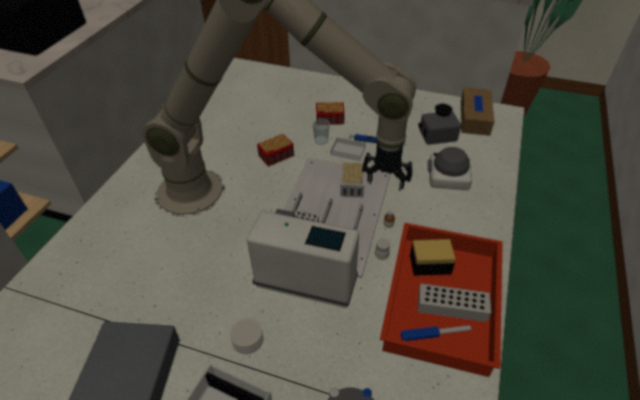

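View pics/a_wrist.png

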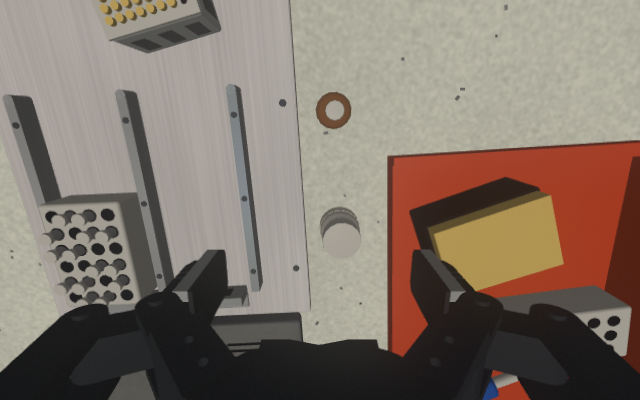

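The scene view shows the pale box askew at about (373,214), on the apron in front of the far lane. The red look-alikes are at (399,131) and (499,165). I'll estimate the geometry, then take a higher wrist view.

```bash
cat > h.py <<'E'
import numpy as np, cv2
def K(p):
    f=200/np.tan(np.radians(p["fov_y"])/2)
    return np.array([[f,0,p["cx"]],[0,f,p["cy"]],[0,0,1]])
def back(p,uv,z):
    uv=np.array(uv,float).reshape(-1,1,2)
    n=cv2.undistortPoints(uv,K(p),np.array(p["distortion"])).reshape(-1,2)
    R=cv2.Rodrigues(np.array(p["rvec"]))[0]; t=np.array(p["tvec"])
    c=-R.T@t; d=np.c_[n,np.ones(len(n))]@R
    return c+d*((z-c[2])/d[:,2])[:,None]
def proj(p,X):
    return cv2.projectPoints(np.array(X,float).reshape(-1,1,3),np.array(p["rvec"]),np.array(p["tvec"]),K(p),np.array(p["distortion"]))[0].reshape(-1,2)
def st2w(s,X):
    # s=(x,y,th): station x axis = world direction angle th ; X Nx3
    X=np.atleast_2d(X); c,q=np.cos(s[2]),np.sin(s[2])
    return np.c_[s[0]+c*X[:,0]-q*X[:,1], s[1]+q*X[:,0]+c*X[:,1], X[:,2]]
E
python3 - <<'E'
from h import *
from cell import env,cams
p=cams.grab_frame("scene")
print(back(p,[[373,214]],70), back(p,[[410,167],[414,260],[336,238],[336,204]],20).round())
for q in [(600,60,480),(600,100,480),(620,60,430),(600,60,400)]:
    print(q,env.ik(q,[3.14159,0,0]))
E
```

```text
[[577.66036177 196.21738684  70.        ]] [[367. 318.  20.]
 [689. 311.  20.]
 [630.  97.  20.]
 [516.  93.  20.]]
(600, 60, 480) [-1.91243556e-01  2.99864396e-01 -3.42503932e-03  1.65951511e+00
  1.09603859e-03  1.18221552e+00 -1.94931022e-01]
(600, 100, 480) [-2.54840462e-01  3.07514310e-01 -4.91278582e-03  1.64822326e+00
  1.60722616e-03  1.18585970e+00 -2.60126303e-01]
(620, 60, 430) [-1.84743972e-01  3.60796859e-01 -3.96032281e-03  1.69138387e+00
  1.58026299e-03  1.08941553e+00 -1.89180984e-01]
(600, 60, 400) [-0.18811325  0.35712571 -0.00782412  1.77540635  0.00323482  1.00907349
 -0.19716675]
```

Run:
```python
from h import *
from cell import env,cams
import pickle
env.move_ptp([590,40,500],[3.14159,0,0])
o=[]
for n in ["wrist","scene"]:
    p=cams.grab_frame(n); cv2.imwrite(f"pics/b_{n}.png",p["frame"]); o.append(p)
pickle.dump(o,open("b.pkl","wb"))
cv2.imwrite("pics/b_sc2.png",cv2.resize(o[1]["frame"][140:280,220:430],None,fx=3.8,fy=3.8,interpolation=cv2.INTER_CUBIC))
print(env.get_time())
```

```text
2.0083
```

View pics/b_wrist.png

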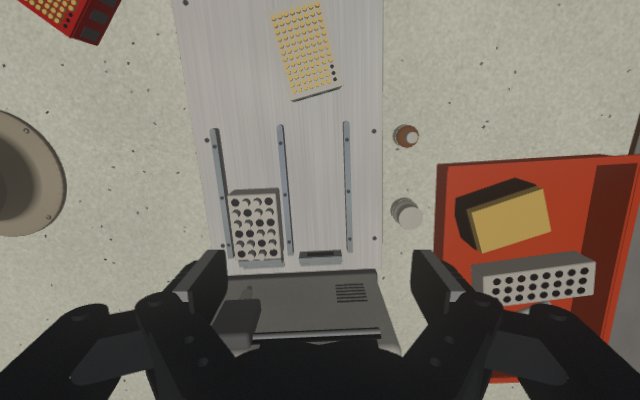

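View pics/b_sc2.png

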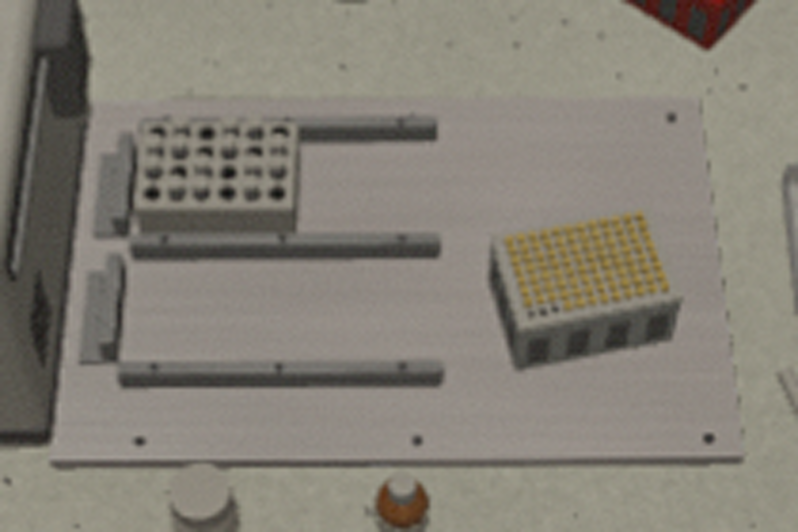

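Run:
```python
import cv2
f=cv2.imread("pics/b_wrist.png")
def crop(n,x0,y0,x1,y1,s):
    g=cv2.resize(f[y0:y1,x0:x1],None,fx=s,fy=s,interpolation=cv2.INTER_CUBIC)
    for x in range(x0//10*10+10,x1,10): cv2.putText(g,str(x),(int((x-x0)*s)-10,10),0,.35,(0,0,255),1); cv2.line(g,(int((x-x0+.5)*s),12),(int((x-x0+.5)*s),18),(0,0,255),1)
    for y in range(y0//10*10+10,y1,10): cv2.putText(g,str(y),(0,int((y-y0)*s)+4),0,.35,(0,0,255),1); cv2.line(g,(24,int((y-y0+.5)*s)),(30,int((y-y0+.5)*s)),(0,0,255),1)
    cv2.imwrite(n,g)
crop("pics/c1.png",250,0,360,110,5.4)
crop("pics/c2.png",200,110,385,270,3.7)
```

```text
(no output)
```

View pics/c1.png

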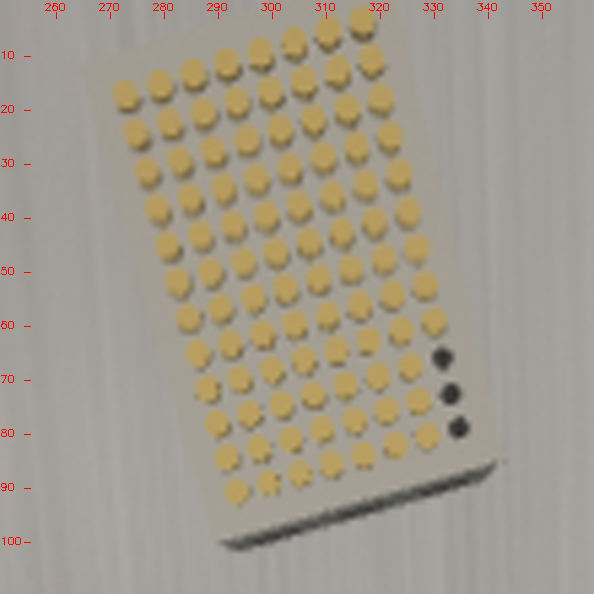

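View pics/c2.png

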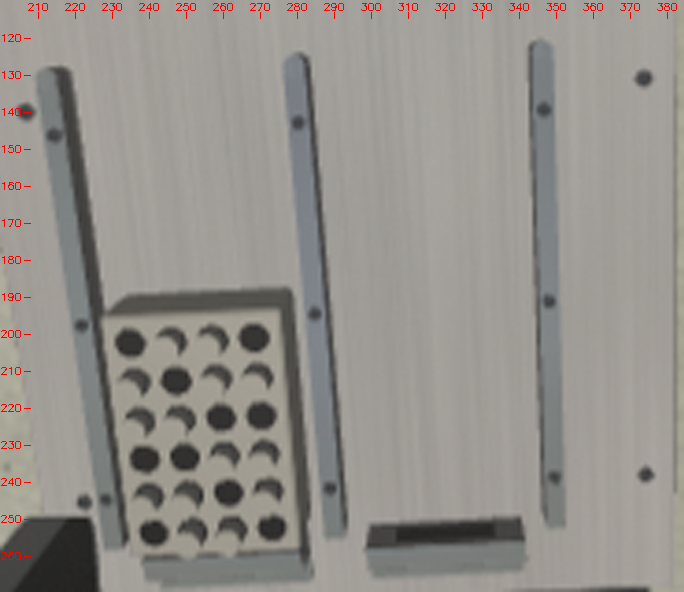

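```bash
cat > fit.py <<'E'
from h import *
import pickle
from scipy.optimize import least_squares
w,sc=pickle.load(open("b.pkl","rb"))
# scene crop pixel -> full
S=lambda a:(np.array(a,float)+.5)/3.8-.5+[220,140]
nose=np.array([[279.7,124],[345.3,120.5]]); end=np.array([[290,255],[350,252]])
scb=[[280,143],[284.5,194.5],[288.7,242]]; sca=[[346.5,139.5],[348,191],[349.5,238.5]]
print("wrist b",back(w,np.r_[nose[:1],scb,end[:1]],42).round(1)[:,:2].tolist())
print("wrist a",back(w,np.r_[nose[1:],sca,end[1:]],42).round(1)[:,:2].tolist())
print("scene b",back(sc,S([[164,240],[283,238],[403,238],[438,236]]),42).round(1)[:,:2].tolist())
print("scene a",back(sc,S([[154,367],[279,367],[403,367],[442,366]]),42).round(1)[:,:2].tolist())
print("deckcorner scene",back(sc,S([[742,458],[51,460]]),20).round(1)[:,:2].tolist())
print("tips w",back(w,[[273,17.5],[317,4],[294,91]],87).round(1)[:,:2].tolist(),back(w,[[334.5,79]],82).round(1)[:,:2].tolist())
print("corners w",back(w,[[288.5,98.8],[340,83.5]],82).round(1)[:,:2].tolist())
print("box corners scene",back(sc,S([[490,240],[519,330],[682,296],[645,208]]),82).round(1)[:,:2].tolist())
E
python3 fit.py
```

```text
wrist b [[525.2, 91.6], [524.6, 60.5], [529.5, -29.2], [534.5, -119.8], [536.2, -146.0]]
wrist a [[634.0, 97.1], [636.8, 66.3], [641.6, -22.9], [646.6, -112.9], [648.2, -140.0]]
scene b [[536.1, -118.1], [530.1, -27.9], [525.8, 63.0], [522.7, 89.4]]
scene a [[646.9, -112.0], [642.4, -21.4], [638.1, 68.1], [636.0, 96.3]]
deckcorner scene [[689.6, 313.6], [714.5, -180.9]]
tips w [[526.7, 235.5], [587.8, 251.8], [553.6, 140.0]] [[613.3, 156.9]]
corners w [[544.7, 129.3], [621.6, 150.7]]
box corners scene [[551.6, 127.7], [627.3, 149.6], [593.5, 266.2], [517.7, 241.9]]
```

```bash
cat >> fit.py <<'E'
obs=[(w,nose[0],(0,-56)),(w,nose[1],(0,56)),(w,end[0],(240,-56)),(w,end[1],(240,56))]
for i,x in enumerate((30,120,210)): obs+=[(w,scb[i],(x,-56)),(w,sca[i],(x,56))]
for i,x in enumerate((210,120,30,0)):
    obs+=[(sc,S([[164,240],[283,238],[403,238],[438,236]])[i],(x,-56)),(sc,S([[154,367],[279,367],[403,367],[442,366]])[i],(x,56))]
W=np.array([back(p,u,42)[0] for p,u,_ in obs]); M=np.array([[*m,42.] for *_,m in obs])
r=least_squares(lambda s:(st2w(s,M)-W)[:,:2].ravel(),[580,94,-1.517],x_scale=[1,1,.01],loss="soft_l1")
np.save("st.npy",r.x); print("station",r.x, "res",np.abs(r.fun).max())
print((st2w(r.x,M)-W)[:,:2].round(1).tolist())
def w2s(X):
    d=np.atleast_2d(X)[:,:2]-r.x[:2]; c,q=np.cos(r.x[2]),np.sin(r.x[2]); return d@np.array([[c,-q],[q,c]])
print("tips st",w2s(back(w,[[273,17.5],[317,4],[294,91]],87)).round(1).tolist())
print("sc corners st",w2s(back(sc,S([[490,240],[519,330],[682,296],[645,208]]),82)).round(1).tolist())
E
python3 fit.py | tail -4
```

```text
station [579.54566446  94.32034834  -1.5172783 ] res 2.3778904510920427
[[-1.6, -0.3], [1.4, 0.2], [0.3, -2.3], [0.1, -2.4], [0.6, 0.8], [0.3, 1.1], [0.6, 0.7], [0.3, 0.4], [0.4, 1.4], [0.1, 0.5], [-1.3, -0.3], [-0.2, -0.3], [-0.0, -0.6], [-0.5, -1.1], [-0.6, -1.6], [-1.1, -0.8], [0.9, 1.9], [-0.5, 1.1]]
tips st [[-143.8, -45.2], [-156.8, 16.6], [-47.0, -23.5]]
sc corners st [[-34.8, -26.2], [-52.7, 50.6], [-170.9, 23.2], [-150.7, -53.9]]
```

```bash
cat > m.py <<'E'
from h import *
from cell import env,set_gripper,cams
from scipy.spatial.transform import Rotation as Ro
s=np.load("st.npy")
def P(x,y,z): return st2w(s,[[x,y,z]])[0].tolist()
def O(d=0): return (Ro.from_euler("z",s[2]+np.pi/2+d)*Ro.from_euler("x",np.pi)).as_rotvec().tolist()
def w2s(X):
    d=np.atleast_2d(X)[:,:2]-s[:2]; c,q=np.cos(s[2]),np.sin(s[2]); return d@np.array([[c,-q],[q,c]])
def F():
    f=np.array(env.get_contact_force()); return np.r_[w2s([f[:2]+s[:2]])[0],f[2]].round(2)
E
python3 - <<'E'
from m import *
set_gripper(46)
env.move_ptp(P(-208,0,200),O())
env.servo_line(P(-208,0,122),vel=100)
print("grip",env.get_grip_width(),"F0",F())
for x in (-190,-180,-170,-160,-150):
    env.servo_line(P(x,0,122),vel=40); print(x,F())
    if x==-180: cv2.imwrite("pics/d_mid.png",cams.grab_frame("scene")["frame"][120:300,200:460].repeat(3,0).repeat(3,1))
cv2.imwrite("pics/d_side.png",cv2.resize(cams.grab_frame("scene")["frame"][120:300,200:460],None,fx=3,fy=3))
print(env.get_time())
E
```

```text
grip 46.22449100543809 F0 [ 0.28 -0.2  -0.13]
-190 [ 0.03 -0.45  0.84]
-180 [ 0.32 -0.8  -0.66]
-170 [0.61 0.34 0.42]
-160 [-0.64  0.28 -0.  ]
-150 [ 0.17 -0.29  0.66]
7.2
```

View pics/d_side.png

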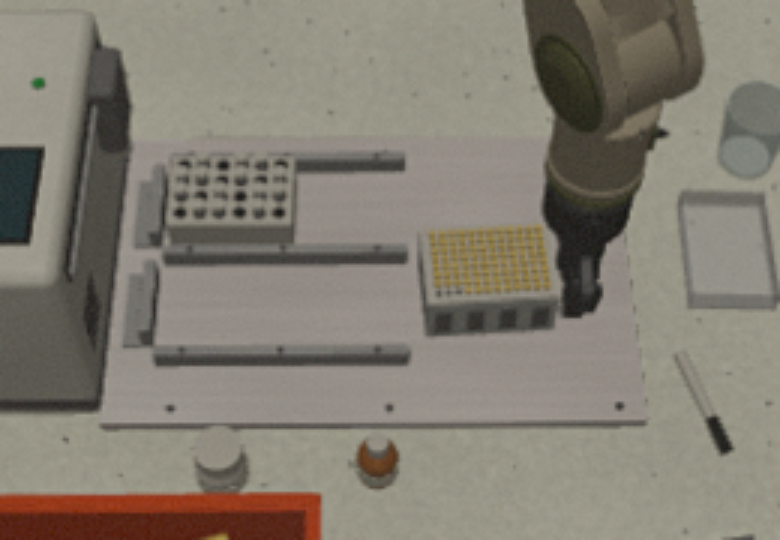

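The box is nearly squared and both fingers are at its rear face. I'll measure it now.

```bash
cat > meas.py <<'E'
from m import *
from scipy.optimize import least_squares
def tips(p):
    hsv=cv2.cvtColor(p["frame"],cv2.COLOR_BGR2HSV)
    return ((hsv[...,0]>12)&(hsv[...,0]<32)&(hsv[...,1]>85)&(hsv[...,2]>90)).astype(np.uint8)
def boxpose(p,guess):
    """fit minimal rectangle of the yellow tip field near guess (station x,y)"""
    m=cv2.morphologyEx(tips(p),cv2.MORPH_CLOSE,np.ones((5,5)))
    g=proj(p,[P(guess[0],guess[1],85)])[0]
    n,l,st,c=cv2.connectedComponentsWithStats(m)
    k=min((i for i in range(1,n) if st[i,4]>300),key=lambda i:np.hypot(*(c[i]-g)))
    ys,xs=np.where((l==k))
    Q=w2s(back(p,np.c_[xs,ys],86)).astype(np.float32)
    (cx,cy),(a,b),th=cv2.minAreaRect(Q)
    th=np.radians((th+45)%90-45)
    return np.array([cx,cy,th]).round(3),(round(a,1),round(b,1)),len(xs)
E
python3 - <<'E'
from meas import *
import pickle
w,sc=pickle.load(open("b.pkl","rb"))
print("ref(-102,-3.5,.214):",boxpose(sc,(-102,-3)),boxpose(w,(-102,-3)))
p=cams.grab_frame("scene"); pickle.dump(p,open("e.pkl","wb"))
print(boxpose(p,(-80,0)))
c,_,_=boxpose(p,(-80,0))
im=cv2.resize(p["frame"][170:245,310:410],None,fx=7.5,fy=7.5,interpolation=cv2.INTER_CUBIC)
cv2.imwrite("pics/e.png",im)
E
```

```text
ref(-102,-3.5,.214): (array([-103.307,   -3.128,    0.211]), (104.0, 70.1), 774) (array([-103.457,   -4.136,    0.216]), (106.6, 68.7), 3747)
(array([-7.2888e+01, -1.2156e+01,  6.5000e-02]), (104.0, 70.4), 778)
```

View pics/e.png

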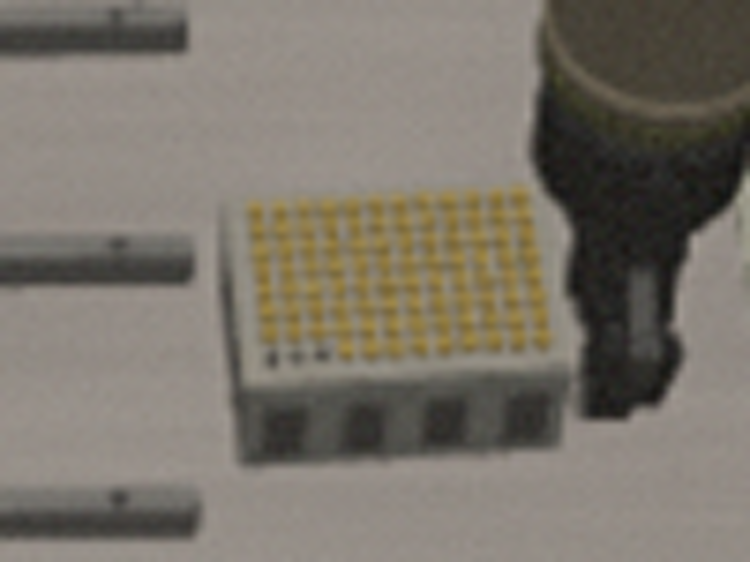

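The tip field now puts the box at (-72,-12) mm, 0.065 rad askew. It has slipped about 12 mm towards rail_b. I'll push its near side across with two fingers, with the hand turned 90°. That will square it and centre it.

Run:
```python
from meas import *
env.servo_line(P(-175,0,122),vel=100)
env.servo_line(P(-175,0,190),vel=150)
set_gripper(60)
qs={d:env.ik(P(-72,-100,190),O(d)) for d in (np.pi/2,-np.pi/2)}
print({d:None if q is None else np.round(q,2) for d,q in qs.items()})
d=min((d for d in qs if qs[d] is not None),key=lambda d:abs(qs[d][6])); print(d)
env.move_ptp(P(-72,-100,190),O(d))
env.servo_line(P(-72,-100,122),vel=100)
env.servo_line(P(-72,-75,122),vel=60)
env.servo_line(P(-72,-58,122),vel=30); print(F())
p=cams.grab_frame("scene"); print(boxpose(p,(-72,-8)))
cv2.imwrite("pics/f.png",cv2.resize(p["frame"][120:300,200:460],None,fx=3,fy=3)); print(env.get_time())
```

```text
{1.5707963267948966: array([-0.06,  0.56, -0.53,  2.18,  0.56,  0.53,  0.61]), -1.5707963267948966: array([-0.65,  0.53,  0.3 ,  2.22, -0.36,  0.44, -1.58])}
1.5707963267948966
[ 0.14  0.09 -0.34]
(array([-7.061e+01, -4.873e+00, -8.000e-03]), (68.9, 104.2), 781)
11.8
```

View pics/f.png

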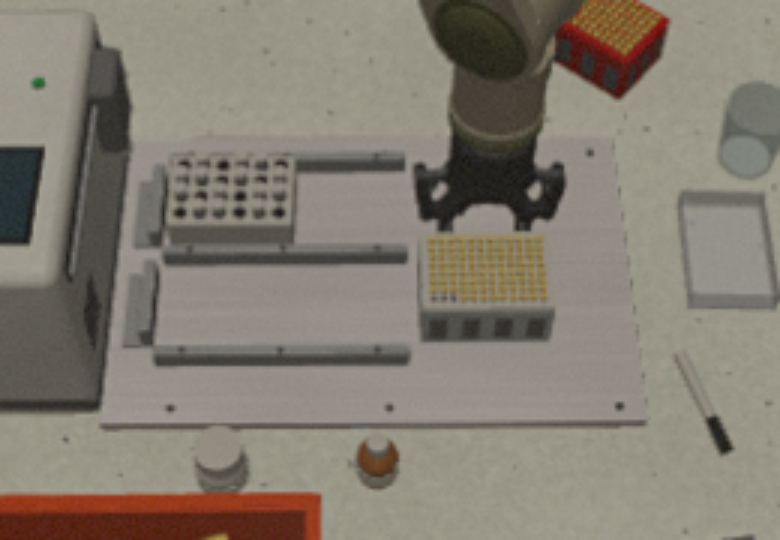

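Run:
```python
from meas import *
env.servo_line(P(-72,-53,122),vel=15); print(F())
p=cams.grab_frame("scene"); print(boxpose(p,(-72,-8)))
env.servo_line(P(-72,-90,122),vel=100)
env.servo_line(P(-72,-90,200),vel=150)
set_gripper(46)
env.move_ptp(P(-190,0,200),O())
p=cams.grab_frame("scene"); print(boxpose(p,(-72,0)))
env.servo_line(P(-175,0,122),vel=120)
env.servo_line(P(-150,0,122),vel=60)
env.servo_line(P(-130,0,122),vel=20); print(F())
p=cams.grab_frame("scene"); print(boxpose(p,(-60,0)))
cv2.imwrite("pics/g.png",cv2.resize(p["frame"][120:300,200:460],None,fx=3,fy=3)); print(env.get_time())
```

```text
[1.15 0.07 0.14]
(array([-7.032e+01,  1.671e+00, -8.000e-03]), (68.6, 104.2), 810)
(array([-7.0287e+01,  1.6700e+00, -8.0000e-03]), (68.6, 104.3), 811)
[-0.33 -0.17  0.45]
(array([-5.6636e+01,  1.5740e+00, -8.0000e-03]), (68.5, 104.2), 811)
17.5667
```

View pics/g.png

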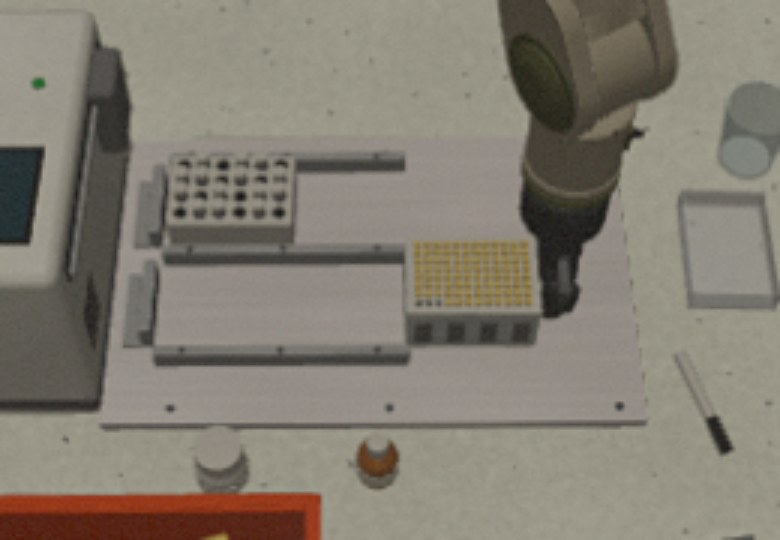

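Run:
```python
from meas import *
for x in (-100,-60,-10,40):
    env.servo_line(P(x,0,122),vel=35); p=cams.grab_frame("scene"); b=boxpose(p,(x+72,0))[0]; print(x,b,F())
    if abs(b[1])>4.5 or abs(b[2])>.04: break
cv2.imwrite("pics/h.png",cv2.resize(p["frame"][120:300,200:460],None,fx=3,fy=3)); print(env.get_time())
```

```text
-100 [-2.6385e+01  1.3640e+00 -7.0000e-03] [-0.66 -0.22 -0.13]
-60 [ 1.2329e+01  1.1070e+00 -7.0000e-03] [ 0.39 -0.5  -0.71]
-10 [ 6.1875e+01  7.7600e-01 -7.0000e-03] [ 0.34  0.34 -0.28]
40 [ 1.11537e+02  4.58000e-01 -7.00000e-03] [ 0.23 -0.33  0.32]
23.2167
```

View pics/h.png

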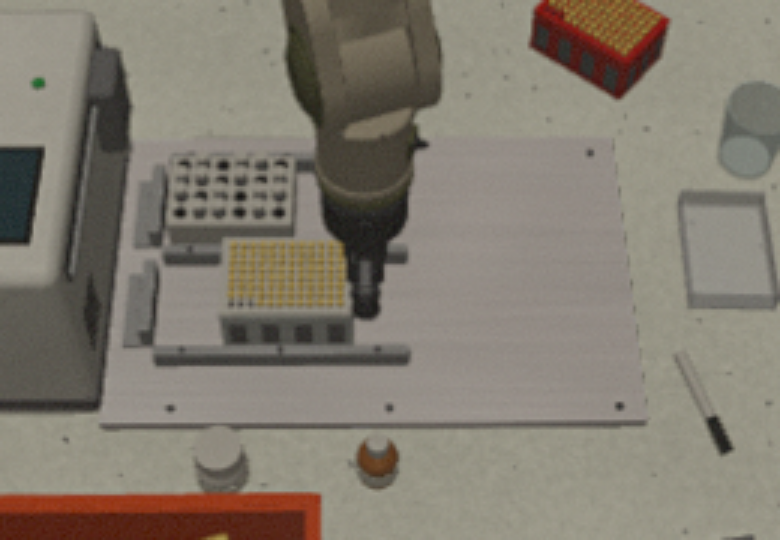

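The box is straight and centred in the lane. Now the slow final approach, watching the force.

Run:
```python
from meas import *
env.servo_line(P(97,0,122),vel=35)
b0=np.mean([F() for _ in range(5)],0); print("base",b0)
x=97; hit=0
while x<114:
    x+=.7; env.servo_line(P(x,0,122),vel=8)
    f=np.mean([F() for _ in range(3)],0)-b0; print(round(x,1),f.round(1))
    if f[0]<-4: break
p=cams.grab_frame("scene"); print(boxpose(p,(175,0)),env.get_time(), w2s([env.get_position()]))
cv2.imwrite("pics/i.png",cv2.resize(p["frame"][170:270,220:350],None,fx=6,fy=6,interpolation=cv2.INTER_CUBIC))
```

```text
base [-0.24 -0.22  0.61]
97.7 [-0.1 -0.8 -0.8]
98.4 [-1.5  0.6 -0.4]
99.1 [-0.4  0.8 -1.1]
99.8 [ 0.3 -0.1 -0.5]
100.5 [0.2 0.1 0.7]
101.2 [ 0.4  0.5 -0.1]
101.9 [-0.2  0.4 -0.6]
102.6 [-0.4  0.4 -1.1]
103.3 [-0.   0.7 -0.2]
104.0 [-1.2 -0.1 -0.5]
104.7 [-0.7 -0.4 -0.9]
105.4 [-1.1  0.9 -0.7]
106.1 [-2.7 -0.1 -0.2]
106.8 [-5.2  0.4 -0.4]
(array([1.78587e+02, 1.65300e+00, 3.00000e-02]), (104.2, 68.9), 767) 28.5417 [[1.05927145e+02 3.57503538e-02]]
```

View pics/i.png

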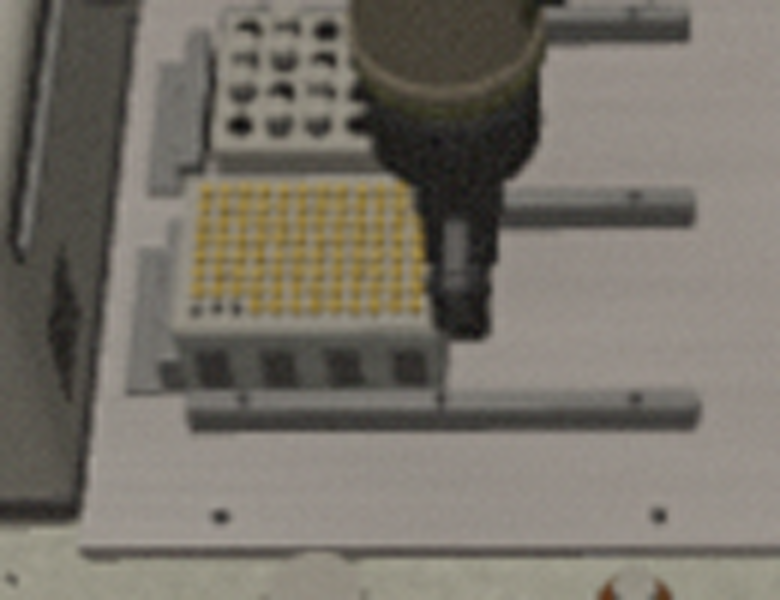

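Run:
```python
from meas import *
for x in (107.5,108.2):
    env.servo_line(P(x,0,122),vel=8); env.pause(.2)
    print(x,np.mean([F() for _ in range(3)],0).round(1), w2s([env.get_position()]).round(2))
env.servo_line(P(85,0,122),vel=30)
env.servo_line(P(30,0,122),vel=100)
env.servo_line(P(30,0,200),vel=150)
env.move_ptp(P(-60,0,330),O())
import pickle
w=cams.grab_frame("wrist");p=cams.grab_frame("scene"); print(boxpose(p,(175,0)),env.get_time(),F())
env.move_ptp(P(0,0,480),O())
w=cams.grab_frame("wrist"); pickle.dump([w,p],open("j.pkl","wb")); print(boxpose(w,(175,0)))
cv2.imwrite("pics/j1.png",w["frame"])
cv2.imwrite("pics/j2.png",cv2.resize(p["frame"][170:270,220:350],None,fx=6,fy=6,interpolation=cv2.INTER_CUBIC))
```

```text
107.5 [-6.8 -0.2  1. ] [[1.0599e+02 4.0000e-02]]
108.2 [-8.8 -1.7  1. ] [[1.0604e+02 2.0000e-02]]
(array([ 1.78488e+02,  2.60000e-02, -5.00000e-03]), (68.6, 104.2), 778) 32.5083 [ 0.23 -0.31 -0.78]
(array([1.79975e+02, 7.40000e-02, 1.00000e-03]), (104.8, 69.0), 2335)
```

View pics/j1.png

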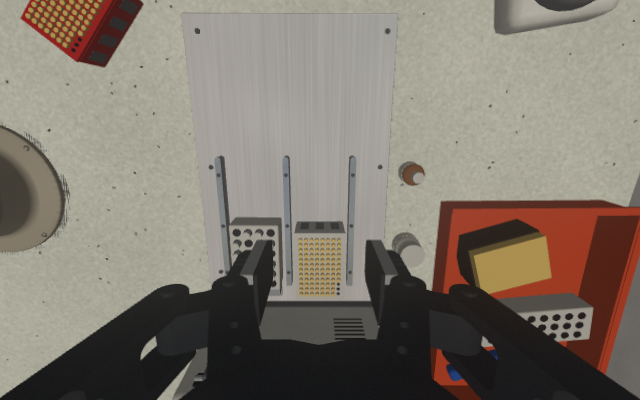

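View pics/j2.png

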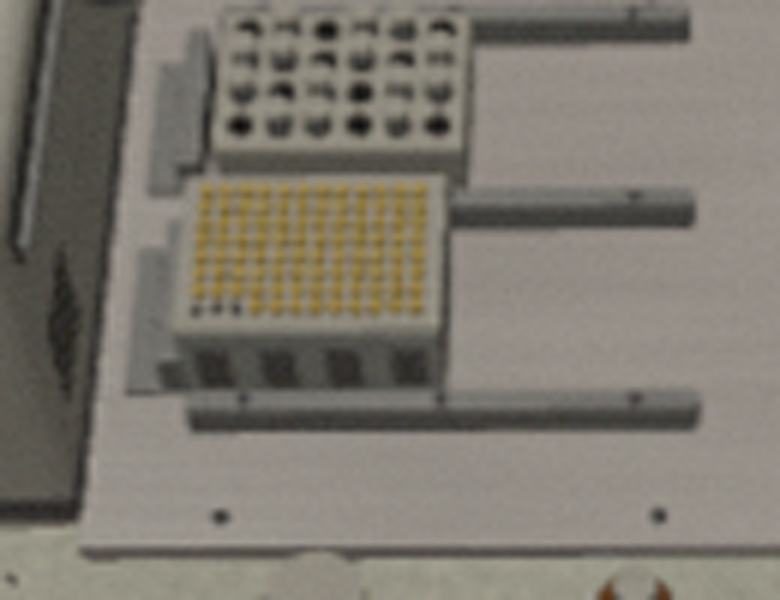

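The TCP stopped advancing while the force rose to 9 N, so the box is home. Both cameras show it centred and square, and nothing else looks disturbed. Handing in.

```bash
python3 -c "
from cell import env
env.close_job(); print(env.get_time())"
```

```text
the job is handed in; nothing more can be done
the job is handed in; nothing more can be done
```

The tip box is squared up, sits fully home against the end stop, and the job is handed in. The last clock reading was 32.5 s, one short move before hand-in. I used only finger pushes from outside, with the fingertips kept above the rail tops.

- **Squaring:** I pushed the rear face with two fingers, which took out most of the skew but let the box slip about 12 mm towards rail_b. A two-finger push on its near side then squared and centred it on the apron.
- **Lane push:** I pushed it down the lane at 35 mm/s. The last 10 mm went in 0.7 mm steps at 8 mm/s, until the force rose to about 9 N and the hand stopped advancing.

**Last checks:**
- **Position:** the scene camera puts the box origin at x = 178.5, y = 0.0 mm and -0.005 rad. The wrist camera gives x = 180.0, y = 0.1 mm and 0.001 rad. Fully home is 179.
- **Disagreement:** the two cameras differ by about 1.5 mm along the lane, within their calibration. One scene reading of 0.03 rad during contact was taken with the hand partly hiding the box. It did not repeat once the hand was clear.
- **Surroundings:** I checked the pictures by eye. The tube rack, reagent bottle and jar were undisturbed in the last views, as were the beaker, lid and marker in the later scene crops. The micropipette and culture dishes were not in the last views, and I did not measure any of these positions. The hand finished well clear of the box.

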